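# Clamp the draw latch of the blue equipment case

### The job

Close up the blue equipment case: swing the wire loop of its draw latch forward and down so that its crossbar drops behind the keeper hook, then push the red lever back over center until it lies flat and clamps. The grey case is still being packed: leave its latch open and undisturbed.

Things in the scene. Friction and masses are not known exactly. Their poses are not given: they have to be found in the camera images.
- blue_pin (a point): Lever pin of the draw latch on top of the blue case (170 x 200 x 130 mm, aluminium edges, fixed). Axes: z up, x along the latch to the keeper, y along the pin, which is 18 mm above the flat top and 148 above the table. Red lever with black end: plate 26 mm wide, 5 thick, reaching 64 mm from the pin; it starts leaning to the keeper; clamped it lies flat on the -x side, upper face 6.5 mm above the pin.
- blue_seat (a point): Where the crossbar lies when clamped: 60 mm ahead (+x) of the pin and 4 mm lower; axes as the pin's. The keeper (brass hook on a dark plate), 28 mm wide: its post ends 4 mm on the -x side of this point; its lip covers the mouth from 8 to 12 mm above this point and reaches to x = +3 mm. The mouth opens to +x; its floor, 5 mm below this point, runs on to x = +26 mm.
- blue_bar (a point): Centre of the latch loop's crossbar: steel, 8 mm thick, 52 long, along y, 76 mm from the loop's pivot, which is on the lever 20 mm from its pin. Side bars 43 mm apart straddle the lever. At the start the loop leans back 10 to 25 degrees past upright on a stop, crossbar highest. Pushed forward past upright it falls freely; with the lever up, the bar lands on the mouth's floor beyond the lip.
- blue_lever (a joint): Angle of the red lever: 0 flat and clamped, 1.57 upright, 2.1 (stop) leaning to the keeper; starts at 1.85 to 2.08 and stays by friction. Turning it to 0 draws the fallen crossbar under the lip to the post and stretches the loop's springs (about 4 mm, 30 N). It takes about 5 N near the lever's end; just before flat it passes center, then is pulled flat and stays.
- grey_bar (a point): Centre of the crossbar on the grey case, which has the same size and the same latch, also open with its loop leaning back. Not to be disturbed.

How it is judged:
By the outcome, as a careful person would: the job done as asked, in the order asked, and still so for the second after the job is handed in, with the robot touching nothing.
It also fails if it takes over 38 s, if anything falls off the work surface, if the arm or the gripper's body presses on something with over 40 N, if the wrist force passes 120 N, or if a joint passes its speed limit or range.

### The arm

A 6-joint arm with a two-finger parallel gripper is mounted at the origin on the work surface. World frame = base frame: x ahead of the robot, y to its left, z up, the work surface at z = 0. Lengths are in mm, angles in rad, forces in N, time in s.
With the tool pointing down it reaches from about 400 to 925 mm from the base axis. Payload 12.5 kg.
Tool frame: the origin (TCP) lies at the centre of the arm's flange, where the gripper is bolted on; the fingertips stand 190 mm ahead of it and the grasp point (between the pads) lies 171 mm ahead of it; z points along the fingers, y is the line along which they close (so a half turn about z gives the same grasp; the last joint's range is limited). The gripper opens to 95 mm and grips with 3 to 60 N. Pads are 20 mm wide; open, the fingers measure 119 mm over their backs; the gripper's body (75 mm by 180 mm) begins 59 mm behind the grasp point.
Start: joints at [1.218, 0.491, 1.559, -0, 1.092, -0.106], TCP at [152.665, 606.068, 404.761] pointing down, gripper open.
Joint ranges: [-3.1, 3.1], [-0.84, 2.19], [0.05, 2.79], [-1.13, 4.28], [0.06, 2.93], [-2.69, 2.69]. Speed limits (rad/s): [2.22, 2.22, 2.79, 3.14, 3.14, 3.14].

### API

Orientations are given as [roll, pitch, yaw] about the fixed x, y, z axes, in that order (R = Rz(yaw) Ry(pitch) Rx(roll)).
In Python, from cell import env, read_camera, search_frame, cut_out gives the robot as it stands. The module is installed in compiled form; this text tells all that it offers.
- The arm moves only by the tool move_arm, never from a script. Its argument "commands" is a list of rows, each a list of 3 entries, a list of its own where there are three numbers: the shift along the world's x, y, z normalised to -1 to 1, where 1 is 0.03 m, then the turn about the world's z normalised to -1 to 1, where 1 is 0.08 rad, then the opening, from -1 (shut) to 1 (fully open), so that 0 is half open. A call has 1 to 20 rows; each row shifts and turns the commanded pose from where the row before left it; what a row does not reach is not made up. A row lasts 1/12 s, in which the tool goes at most 41.7 mm and 7.16 degrees, less where a joint would pass 70% of its speed; a pose out of reach is approached as far as the arm can. A call with a number of a shift or a turn outside -1 to 1 is refused whole. A call with a gripper value outside its range is refused whole. The fingers move at their own pace and stop on an object; the grip force is fixed at half the most. Time passes only in rows, so rows that do not move let the fingers close. It gives the time, the measured TCP pose, the force, the opening and the grip force at its end, in the units of the state.
- env.state(): the state, without advancing time (a new reading comes with each control period).
- read_camera(name): name is "scene" or "top" or "wrist"; returns a dict with "image" (480x640x3 uint8, red, green, blue), "fx", "fy", "cx", "cy" (pixels), "rvec" (rotation vector, rad) and "tvec" (3), from world to camera coordinates, as OpenCV has them. Camera axes: x right, y down, z forward; pixel columns grow to the right and rows downward; lengths in mm; the calibration is good to about 2 mm. The wrist camera is an equidistant fisheye: a pixel r from the principal point sees the ray r / f radians off the axis. A picture is of the moment at which its call begins. There is no depth.
- env.job_done(): hands the job in; it is judged then, once.
Trained networks look in a picture, given as the dict that the camera call returned (one of the last four; its "shot" number tells which), for a name from the list of things; names that differ only in an ending like _2 or _b are one class to them, and where a whole thing is asked for, a point or a joint stands for the part that bears it (a point fixed in the world has none). Each returns a list of dicts, best first, with "confidence" (0 to 1); they miss things now and then, are a little off and sometimes report something else, mostly with a low value. They report only what shows in the picture. A call takes as long as a camera call.
- search_frame(thing, picture): "at" ([column, row] in pixels, amid what is visible of it).
- cut_out(thing, picture): "region" (480x640 bool, what is visible of it) and "at" ([column, row] in pixels, amid what is visible of it).
The state is a dict: "t": time; "joints": joint angles; "qvel": joint speeds; "tau": joint torques, N m; "eef_pos": TCP position; "tcp_rot": TCP orientation; "ft_force": force on the tool from outside, world axes, zero at the start; "moment": the same for the moment, N m; "opening": opening from 0.0 (shut) to 1.0 (fully open); "grip_force": force on a finger pad.
Only numpy, scipy, OpenCV 4.12 (cv2) and the standard library are available. Lean on these libraries where they do the work, as an engineer would, in place of code of your own. Each camera call takes 0.05 s, during which the arm holds its last target. There are 200 camera calls.

## Working session

There is one attempt and no reset: what is moved stays moved. The work goes in short steps, Python scripts to look and compute and a tool call to move; the robot and the scene stay as the last step left them, time stands still between calls to the robot, and variables do not carry over. Pictures are saved under pics/ and viewed, at most 10 in all, crops included, and the job is handed in when it is done.

Besides the shell and the picture viewer there is one more tool, called after "Call:" as a command line: name --argument value ..., lists and objects as JSON in quotes. move_arm: Moves the arm, as the interface text tells. Its arguments: {"type":"object","properties":{"commands":{"type":"array","items":{"type":"array"}}},"required":["commands"]}

```bash
mkdir -p pics
cat > h.py <<'E'
import numpy as np, cv2
from cell import env, read_camera, search_frame, cut_out
def proj(p,P):
    R=cv2.Rodrigues(np.array(p["rvec"],float))[0]; c=R@np.array(P,float)+np.array(p["tvec"],float).ravel()
    return [p["fx"]*c[0]/c[2]+p["cx"],p["fy"]*c[1]/c[2]+p["cy"]]
def ray(p,uv):
    R=cv2.Rodrigues(np.array(p["rvec"],float))[0]; t=np.array(p["tvec"],float).ravel()
    d=R.T@np.array([(uv[0]-p["cx"])/p["fx"],(uv[1]-p["cy"])/p["fy"],1]); return -R.T@t,d/np.linalg.norm(d)
def atz(p,uv,z):
    o,d=ray(p,uv); return o+d*(z-o[2])/d[2]
def tri(pts):
    A=np.zeros((3,3));b=np.zeros(3);rs=[ray(*q) for q in pts]
    for o,d in rs:
        M=np.eye(3)-np.outer(d,d);A+=M;b+=M@o
    X=np.linalg.solve(A,b); return X,[np.linalg.norm(np.cross(X-o,d)) for o,d in rs]
def save(p,n): cv2.imwrite("pics/"+n,p["image"][:,:,::-1])
E
python3 - <<'E'
from h import *
s=env.state();print(s['t'],s['eef_pos'],s['tcp_rot'])
for c in("scene","top"):
    p=read_camera(c);save(p,c+"0.png")
    print(c,ray(p,(320,240)))
    for n in("blue_pin","blue_seat","blue_bar","blue_lever","grey_bar"):
        print(n,[(np.round(r["at"],1).tolist(),round(r["confidence"],2)) for r in search_frame(n,p)][:3])
E
```

```text
0.0 [152.64286786 606.03236086 404.16166531] [-3.14045257e+00 -1.13223496e-04  2.89480654e+00]
scene (array([957.7588699 , 107.20238448, 871.97865617]), array([-0.46941886, -0.15335652, -0.86955604]))
blue_pin [([223.6, 202.4], 0.82)]
blue_seat [([225.5, 200.8], 0.78)]
blue_bar [([215.9, 124.2], 0.56)]
blue_lever []
grey_bar [([471.7, 228.0], 0.77)]
top (array([416.48546894,  13.82744187, 901.15129321]), array([ 0.19175187, -0.00287791, -0.98143922]))
blue_pin [([478.3, 287.1], 0.97)]
blue_seat [([484.5, 292.5], 0.79)]
blue_bar []
blue_lever [([498.3, 282.8], 0.86)]
grey_bar [([186.3, 251.5], 0.57)]
```

View pics/scene0.png

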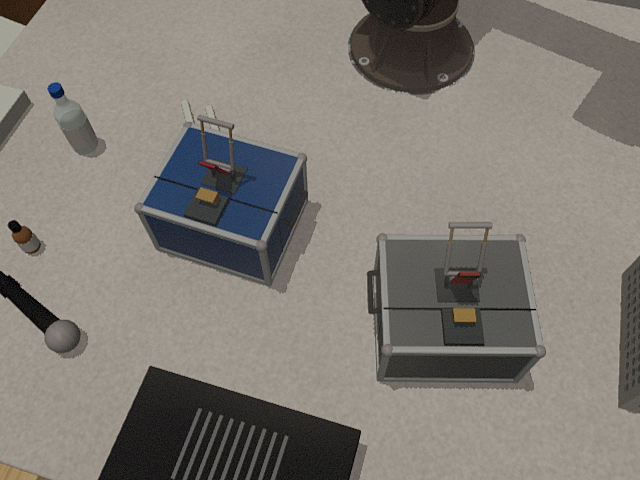

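View pics/top0.png

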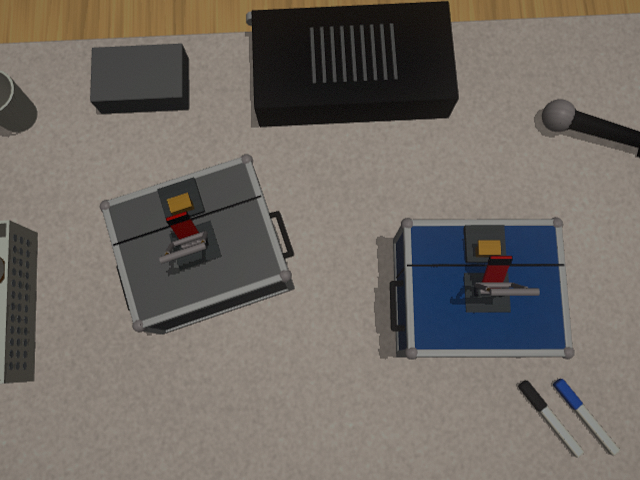

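Scene view: the blue case is on the left with its lever, bar (~215,122) and brass hook (~207,195). The top view shows the blue case on the right with its hook at (490,247), red lever at (498,270) and bar around (510,292). Grey is well apart.

Run:
```python
from h import *
P={c:read_camera(c) for c in("scene","top")}
for c,p in P.items():
    im=p["image"].astype(int);r,g,b=im[...,0],im[...,1],im[...,2]
    box=np.zeros(r.shape,bool)
    if c=="top": box[210:360,400:580]=1
    else: box[100:280,130:310]=1
    y=(r>120)&(g>80)&(b<g-50)&(r>g)&box
    red=(r>90)&(g<50)&(b<50)&box
    for n,m in(("brass",y),("red",red)):
        k,l,st,ce=cv2.connectedComponentsWithStats(m.astype(np.uint8))
        for i in range(1,k):
            if st[i,4]>15: print(c,n,st[i].tolist(),ce[i].round(1)); 
            if n=="brass" and st[i,4]>100 : print("  at156",atz(p,ce[i],156).round(1))
    for r_ in cut_out("blue_bar",p)[:2]:
        print("bar",r_["confidence"],cv2.minAreaRect(np.argwhere(r_["region"])[:,::-1].astype(np.float32)))
t=P["top"]
for uv in((407,222),(557,222),(570,352),(411,352)): print("corner",atz(t,uv,130).round(1))
print("bar tri", tri([(P["scene"],(216.5,122)),(t,(514,292))]))
for c,p in P.items():
    im=p["image"]
    cr=im[225:320,450:560] if c=="top" else im[105:230,160:270]
    cv2.imwrite(f"pics/z_{c}.png",cv2.resize(cr,None,fx=5,fy=5,interpolation=cv2.INTER_CUBIC)[:,:,::-1])
a=cv2.imread("pics/z_top.png");b=cv2.imread("pics/z_scene.png")
h=600;o=np.zeros((600,800,3),np.uint8);A=cv2.resize(a,(400,int(400*a.shape[0]/a.shape[1])));B=cv2.resize(b,(400,int(400*b.shape[0]/b.shape[1])))
o[:A.shape[0],:400]=A;o[:B.shape[0],400:]=B;cv2.imwrite("pics/z.png",o)
```

```text
scene red [199, 161, 16, 7, 48] [206.6 164.2]
bar 0.55 ((214.28790283203125, 127.38945007324219), (38.182098388671875, 17.029571533203125), 14.534454345703125)
top brass [479, 241, 22, 13, 280] [489.3 247.1]
  at156 [ 542.2 -198.7  156. ]
top red [491, 256, 21, 3, 57] [501.4 257.1]
bar 0.88 ((513.5, 291.5), (7.0, 51.0), 90.0)
corner [ 585.1 -102.8  130. ]
corner [ 575.  -297.6  130. ]
corner [ 409.3 -291.9  130. ]
corner [419.4 -94.5 130. ]
bar tri (array([ 477.14186429, -195.99793411,  237.74655151]), [np.float64(0.8953043356060624), np.float64(0.8953043356060711)])
```

View pics/z.png

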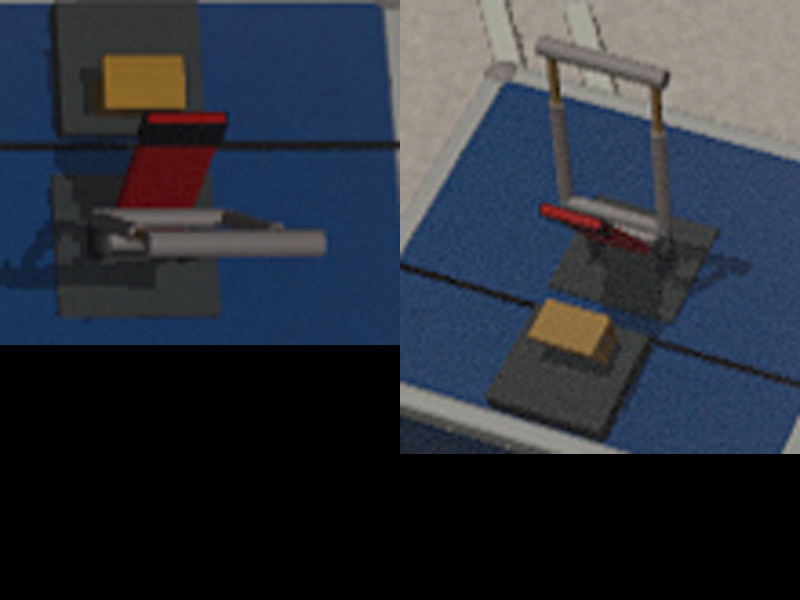

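The frame is consistent: bar at (477,-196,238), seat about (547,-199,144), pin about (487,-196,148), case yaw about -0.047. I'll fly in high, clear of the grey loop.

Call:
move_arm --commands '[[[0,0,1],0.25,-1],[[0,0,1],0.25,-1],[[0,0,1],0.25,-1],[[0,0,1],0.25,-1],[[0.85,-0.9,0],0.25,-1],[[0.85,-0.9,0],0.25,-1],[[0.85,-0.9,0],0.25,-1],[[0.85,-0.9,0],0.25,-1],[[0.85,-0.9,0],0.25,-1],[[0.85,-0.9,0],0.25,-1],[[0.85,-0.9,0],0,-1],[[0.85,-0.9,0],0,-1],[[0.85,-0.9,0],0,-1],[[0.85,-0.9,0],0,-1],[[0.85,-0.9,0],0,-1],[[0,-1,0],0,-1],[[0,-1,0],0,-1],[[0,-1,0],0,-1],[[0,-1,0],0,-1],[[0,-1,0],0,-1]]'

```text
t: 2.47
eef_pos: [432.8, 157.7, 524.9]
tcp_rot: [3.141, 0.0, 3.095]
ft_force: [-0.3, -0.5, 0.2]
opening: 0.004
grip_force: 0.0
```

Call:
move_arm --commands '[[[0,-1,0],0,-1],[[0,-1,0],0,-1],[[0,-1,0],0,-1],[[0,-1,0],0,-1],[[0,-1,0],0,-1],[[0,-1,0],0,-1],[[0,-1,0],0,-1],[[0,-1,0],0,-1],[[0,-1,0],0,-1],[[0,-1,0],0,-1],[[0,-1,0],0,-1],[[0,-0.7,0],0,-1],[[0,0,-1],0,-1],[[0,0,-1],0,-1],[[0,0,-1],0,-1],[[0,0,-0.5],0,-1],[[0,0,0],0,-1]]'

```text
t: 3.88
eef_pos: [432.8, -191.9, 417.1]
tcp_rot: [3.139, -0.004, 3.095]
ft_force: [0.4, 1.6, -0.5]
opening: 0.003
grip_force: 0.0
```

Run:
```python
from h import *
p=read_camera("scene");q=read_camera("top")
e=env.state()["eef_pos"];print(e)
print(proj(p,np.array(e)-[0,0,190]),proj(q,np.array(e)-[0,0,190]))
a=cv2.resize(p["image"][60:260,110:310],(400,400));b=cv2.resize(q["image"][180:380,400:600],(400,400))
cv2.imwrite("pics/b.png",np.hstack([a,b])[:,:,::-1])
```

```text
[ 433.39012344 -192.06061974  420.19956269]
[np.float64(230.78955543437004), np.float64(103.12047445162023)] [np.float64(512.1604658651971), np.float64(333.2208386317403)]
```

View pics/b.png

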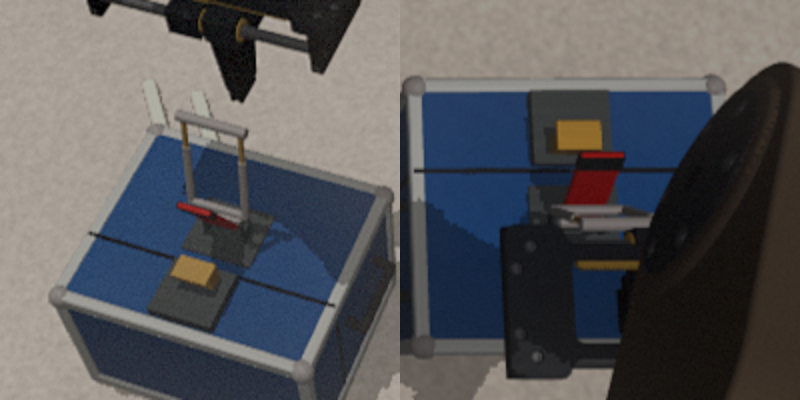

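The tip is behind the bar and roughly centred on it (crop ~237,100 against the bar at ~212,124). Next I push the bar forward past upright.

Call:
move_arm --commands '[[[0.5,-0.05,-0.15],0,-1],[[0.3,0,0],0,-1],[[0.2,0,0],0,-1],[[0.2,0,0],0,-1],[[0.2,0,0],0,-1],[[0.2,0,0],0,-1],[[0.2,0,0],0,-1],[[0.2,0,0],0,-1],[[0.2,0,0],0,-1],[[0,0,0],0,-1],[[0,0,0],0,-1],[[0,0,0],0,-1],[[0,0,0],0,-1]]'

```text
t: 5.07
eef_pos: [499.0, -193.4, 415.3]
tcp_rot: [3.141, -0.0, 3.095]
ft_force: [-0.1, 0.6, -1.0]
opening: 0.006
grip_force: 0.0
```

Run:
```python
from h import *
p=read_camera("scene");q=read_camera("top")
e=env.state();print(e["eef_pos"],e["ft_force"])
a=cv2.resize(p["image"][60:260,110:310],(400,400));b=cv2.resize(q["image"][180:380,400:600],(400,400))
cv2.imwrite("pics/c.png",np.hstack([a,b])[:,:,::-1])
```

```text
[ 498.96302718 -193.46009369  415.3440222 ] [ 0.12285042  0.03713898 -0.46063819]
```

View pics/c.png

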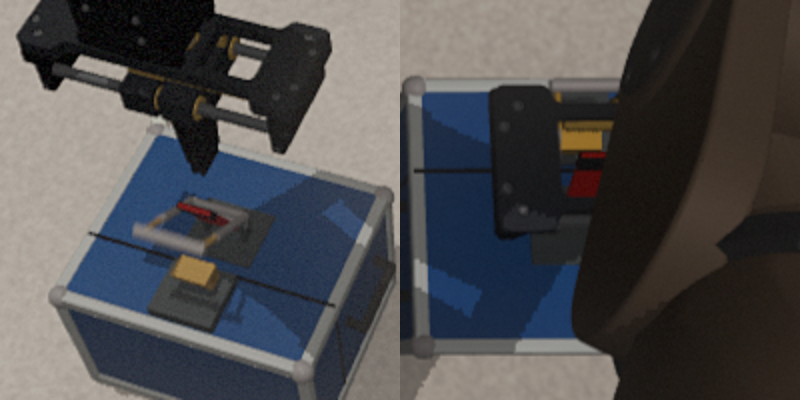

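The bar has passed upright and was still on its way down in the picture (scene crop ~170,240). I'll go over the lever to its front side and look again.

Call:
move_arm --commands '[[[0.5,0,0.3],0,-1],[[0.5,0,0],0,-1],[[0.3,-0.1,0],0,-1],[[0,0,0],0,-1],[[0,0,0],0,-1],[[0,0,0],0,-1]]'

```text
t: 5.67
eef_pos: [537.6, -196.4, 423.9]
tcp_rot: [3.141, -0.001, 3.095]
ft_force: [-0.3, 0.3, -0.8]
opening: 0.005
grip_force: 0.0
```

Run:
```python
from h import *
p=read_camera("scene");q=read_camera("top")
e=env.state();print(e["eef_pos"],e["ft_force"])
for n,x in(("s",p),("t",q)):
  for k in("blue_bar","blue_lever"): print(n,k,[(np.round(r["at"],1).tolist(),round(r["confidence"],2)) for r in search_frame(k,x)][:2])
P=np.array([547,-199,144.]);ux=np.array([.999,-.047,0]);
for d in(8,19,26): print(d,proj(p,P+d*ux-[0,0,1]),proj(q,P+d*ux-[0,0,1]))
a=cv2.resize(p["image"][120:240,150:270],(400,400),interpolation=2);b=cv2.resize(q["image"][180:380,400:600],(400,400))
cv2.imwrite("pics/d.png",np.hstack([a,b])[:,:,::-1])
```

```text
[ 537.63701001 -196.42256052  424.17797672] [-1.29715492 -0.3131713  -0.54516036]
s blue_bar [([202.3, 210.5], 0.77)]
s blue_lever [([214.8, 172.4], 0.97)]
t blue_bar []
t blue_lever [([485.4, 271.5], 0.83), ([439.1, 299.8], 0.41)]
8 [np.float64(204.28152218466104), np.float64(204.4609892734996)] [np.float64(485.98523204740076), np.float64(238.9952729824197)]
19 [np.float64(201.03710048994463), np.float64(210.52357815314687)] [np.float64(485.4628304603899), np.float64(230.53622851927176)]
26 [np.float64(198.95219643109874), np.float64(214.41947004133)] [np.float64(485.13200802446215), np.float64(225.17935027751057)]
```

View pics/d.png

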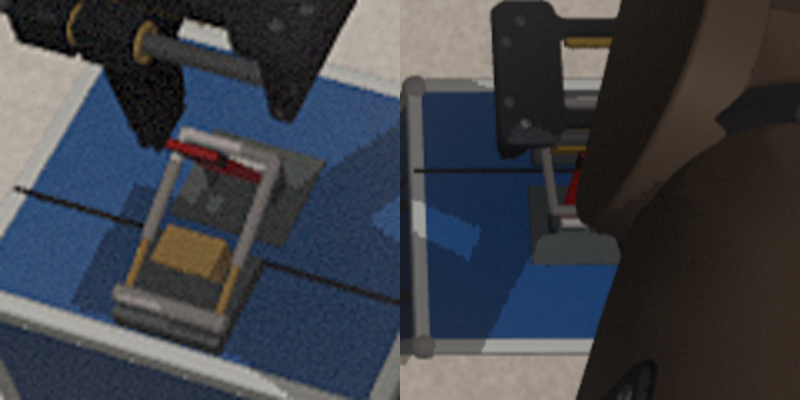

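The bar landed at (202.3,210.5), matching the predicted spot on the floor 19 mm beyond the seat, with the side bars straddling the hook. I'll lower in front of the lever and push it back to upright.

Call:
move_arm --commands '[[[0,-0.07,-0.5],0,-1],[[0,0,-0.5],0,-1],[[0,0,-0.3],0,-1],[[-0.3,0.015,0],0,-1],[[-0.3,0.015,0],0,-1],[[-0.3,0.015,0],0,-1],[[-0.2,0.01,0],0,-1],[[0,0,0],0,-1]]'

```text
t: 6.63
eef_pos: [503.8, -196.8, 386.1]
tcp_rot: [-3.141, 0.0, 3.094]
ft_force: [-1.0, 0.2, 0.3]
opening: 0.004
grip_force: 0.0
```

Run:
```python
from h import *
p=read_camera("scene");q=read_camera("top")
e=env.state();print(e["eef_pos"],e["ft_force"])
for n,x in(("s",p),("t",q)):
  for k in("blue_bar","blue_lever"): print(n,k,[(np.round(r["at"],1).tolist(),round(r["confidence"],2)) for r in search_frame(k,x)][:2])
a=cv2.resize(p["image"][120:240,150:270],(400,400),interpolation=2);b=cv2.resize(q["image"][180:380,400:600],(400,400))
cv2.imwrite("pics/e.png",np.hstack([a,b])[:,:,::-1])
```

```text
[ 504.83404015 -196.93244135  385.81225123] [ 1.31302402 -0.1368616   0.83291026]
s blue_bar [([195.9, 202.8], 0.69)]
s blue_lever [([219.3, 174.2], 0.73)]
t blue_bar []
t blue_lever [([480.7, 293.4], 0.66)]
```

View pics/e.png

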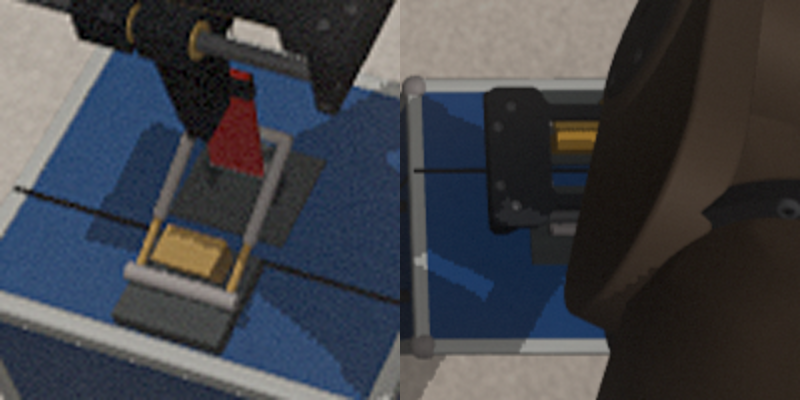

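Run:
```python
from h import *
p=read_camera("scene")
P=lambda *a:np.round(proj(p,a),1)
for y in(-190,-194,-198): print(y,"leverend",P(489,y,212),"mid",P(489,y,180),"bar",P(560,y,143))
print("tip",P(505,-197,196),P(515,-185,196),P(515,-209,196))
im=p["image"].astype(int);m=(im[...,0]>80)&(im[...,1]<45)&(im[...,2]<45);m[:130]=0;m[180:]=0;m[:,:190]=0;m[:,250:]=0
for r in range(140,176,3): 
  c=np.where(m[r])[0]; print(r,c.min() if len(c) else None,c.max() if len(c) else None)
r=search_frame("blue_bar",p);print(r[0]["at"])
```

```text
-190 leverend [219.7 141.2] mid [223.1 155.3] bar [209.  208.8]
-194 leverend [217.  140.6] mid [220.6 154.7] bar [206.4 208.1]
-198 leverend [214.4 140. ] mid [218. 154.] bar [203.8 207.5]
tip [212.6 155.9] [217.9 163.3] [202.1 159.4]
140 None None
143 221 224
146 None None
149 None None
152 219 225
155 217 226
158 216 226
161 214 226
164 213 227
167 213 227
170 219 228
173 None None
[203.7, 203.1]
```

The lever is upright and the tip is about 2 mm off its centre line. The bar is being drawn in at (204,203). I'll continue along the arc, correcting y.

Call:
move_arm --commands '[[[-0.25,0.04,0.07],0,-1],[[-0.25,0.04,0.07],0,-1],[[-0.22,0.02,-0.06],0,-1],[[-0.22,0.02,-0.06],0,-1],[[-0.2,0.01,-0.11],0,-1],[[-0.2,0.01,-0.11],0,-1],[[-0.16,0,-0.16],0,-1],[[-0.16,0,-0.16],0,-1],[[-0.11,0,-0.2],0,-1],[[-0.11,0,-0.2],0,-1],[[0,0,0],0,-1]]'

```text
t: 7.95
eef_pos: [448.0, -192.6, 356.2]
tcp_rot: [3.14, -0.003, 3.095]
ft_force: [0.2, -0.0, -0.7]
opening: 0.005
grip_force: 0.0
```

Run:
```python
from h import *
p=read_camera("scene")
e=env.state();print(e["eef_pos"],e["ft_force"])
for k in("blue_bar","blue_lever"): print(k,[(np.round(r["at"],1).tolist(),round(r["confidence"],2)) for r in search_frame(k,p)][:2])
cv2.imwrite("pics/f.png",cv2.resize(p["image"][110:230,150:270],(480,480),interpolation=2)[:,:,::-1])
```

```text
[ 448.4275527  -192.71116545  356.83800183] [0.18051084 0.12357715 0.93355173]
blue_bar [([216.8, 203.8], 0.68)]
blue_lever [([226.9, 165.4], 0.74)]
```

View pics/f.png

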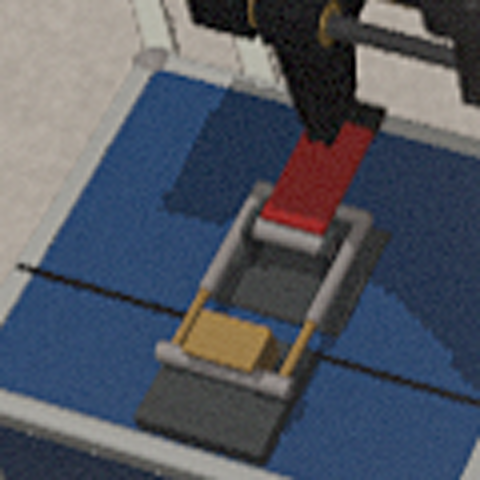

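The lever is nearly flat with the tip on it (crop 322,135), and the bar is at the hook's mouth (225,368). Next is the press down.

Call:
move_arm --commands '[[[-0.06,0.05,-0.15],0,-1],[[-0.04,0.03,-0.15],0,-1],[[0,0,-0.1],0,-1],[[0,0,-0.1],0,-1],[[0,0,-0.05],0,-1],[[0,0,0],0,-1]]'

```text
t: 8.6
eef_pos: [445.4, -189.9, 344.2]
tcp_rot: [-3.141, 0.001, 3.095]
ft_force: [-14.7, 7.3, 48.6]
opening: 0.005
grip_force: 24.3
```

It is pressed against the flat stop at the expected height (344). I'll retreat straight up and check.

Call:
move_arm --commands '[[[0,0,0.3],0,-1],[[0,0,0.7],0,-1],[[0,0,1],0,-1],[[0,0,1],0,-1],[[-0.5,0,1],0,-1],[[-0.5,0,1],0,-1],[[0,0,0],0,-1],[[0,0,0],0,-1]]'

```text
t: 9.27
eef_pos: [415.3, -190.1, 492.2]
tcp_rot: [-3.14, 0.003, 3.094]
ft_force: [-0.2, -0.6, -0.9]
opening: 0.004
grip_force: 0.0
```

Run:
```python
from h import *
p=read_camera("scene")
e=env.state();print(e["t"],e["eef_pos"],e["ft_force"])
for k in("blue_bar","blue_lever","grey_bar"): print(k,[(np.round(r["at"],1).tolist(),round(r["confidence"],2)) for r in search_frame(k,p)][:2])
a=cv2.resize(p["image"][110:230,150:270],(400,400),interpolation=2);b=cv2.resize(p["image"][200:400,350:550],(400,400))
print("lever end flat",proj(p,[423,-194,154]),"seat",proj(p,[547,-199,144]))
cv2.imwrite("pics/g.png",np.hstack([a,b])[:,:,::-1])
```

```text
9.3167 [ 415.61265845 -190.21836229  490.90587717] [0.36967157 0.66018528 0.10281023]
blue_bar [([469.7, 227.3], 0.39)]
blue_lever [([225.7, 162.8], 0.95)]
grey_bar [([473.3, 227.5], 0.78)]
lever end flat [np.float64(239.02366656649207), np.float64(132.1836250623333)] seat [np.float64(206.49633977726478), np.float64(199.71789148490564)]
```

View pics/g.png

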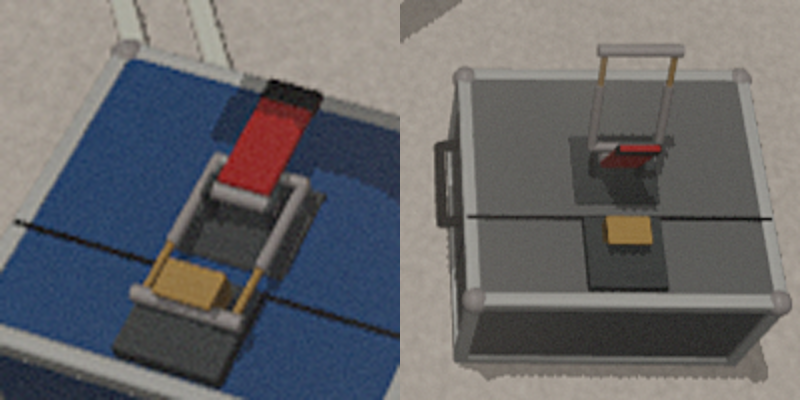

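Run:
```python
from h import *
p=read_camera("scene");im=p["image"].astype(int)
m=(im[...,0]>80)&(im[...,1]<60)&(im[...,2]<60);m[:130]=0;m[175:]=0;m[:,:205]=0;m[:,255:]=0
ys,xs=np.where(m);print("red centroid",xs.mean(),ys.mean(),"rows",ys.min(),ys.max())
d=cut_out("blue_lever",p)[0]["region"];y,x=np.where(d);print("cutout rows",y.min(),y.max(),"cols",x.min(),x.max())
for px in(487,492):
  for th in(0,.15,.3):
    f=lambda r,s:np.round(proj(p,[px-r*np.cos(th)+6.5*np.sin(th),-196+s+.047*r,148+r*np.sin(th)+6.5*np.cos(th)]),1)
    print(px,th,"end",f(64,-13),f(64,13),"r10",f(10,-13),f(10,13))
t=read_camera("top");r=search_frame("blue_lever",t);print([(x["at"],x["confidence"]) for x in r][:1])
```

```text
red centroid 228.9261744966443 153.6868008948546 rows 140 168
cutout rows 135 209 cols 190 246
487 0 end [231.7 130.3] [247.5 134. ] r10 [217.1 156.8] [233.4 160.8]
487 0.15 end [230.4 127. ] [246.4 130.8] r10 [216.7 156.8] [233.  160.7]
487 0.3 end [228.8 124.6] [245.  128.3] r10 [216.3 157. ] [232.5 160.9]
492 0 end [230.5 132.7] [246.4 136.4] r10 [215.9 159.4] [232.1 163.4]
492 0.15 end [229.2 129.5] [245.3 133.2] r10 [215.5 159.4] [231.8 163.3]
492 0.3 end [227.6 127.1] [243.8 130.8] r10 [215.  159.6] [231.3 163.5]
[([494.3, 288.6], 0.6)]
```

The lever's end corners, (230,134) and (247,138), match the flat pose, so I'm handing in.

```bash
python3 -c "
from cell import env
print(env.job_done())"
```

```text
the job is handed in; nothing more can be done
None
```

The blue case is latched: its crossbar sits behind the keeper hook and the red lever lies flat and clamped. The grey case's latch is still open and wasn't touched. I handed the job in at about 9.5 s with the arm clear; no verdict came back.

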